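Seat the thrust disc and swing the keeper over it

ROBOT

A 7-joint arm with a two-finger parallel gripper is mounted at the origin on a cart in front of the work surface, level with it; the furniture and walls round the work are solid. World frame = base frame: x ahead of the robot, y to its left, z up, the work surface at z = 0. Lengths are in m, angles in rad, forces in N, time in s.
With the tool pointing down it reaches from about 0.4 to 0.85 m from the base axis. Payload 10.4 kg.
Tool frame: the origin (TCP) lies on the centre line of the jaws, within the pads' length; the fingertips stand 8 mm ahead of it and the grasp point (between the pads) lies 11 mm behind it (r.finger_overhang is the distance from the TCP to the fingertips, in m); z points along the fingers, y is the line along which they close (so a half turn about z gives the same grasp; the last joint's range is limited). The gripper opens to 87 mm and grips with 3 to 60 N. Pads are 19 mm wide; open, the fingers measure 117 mm over their backs; the gripper's body (75 mm by 190 mm) begins 51 mm behind the grasp point.
Start: joints at [-0.023, 0.332, -0.065, 1.46, 0.022, 1.35, -0.088], TCP at [0.625, 0, 0.231] pointing down, gripper open.
Joint ranges: [-2.6, 2.6], [-0.5, 2.12], [-1.47, 1.34], [0.16, 2.42], [-1.27, 4.41], [0.06, 2.06], [-2.6, 2.6]. Speed limits (rad/s): [2.22, 2.22, 2.79, 2.79, 3.14, 3.14, 3.14].

INTERFACE

Orientations are given as a unit quaternion [x, y, z, w].
In Python, from bench import r, vision gives the robot as it stands.
- The arm moves only by the tool drive_tool, never from a script. Its argument "series" is a list of rows, each a list of 2 entries, a list of its own where there are three numbers: the shift along the world's x, y, z in cm, then the turn about the world's z in degrees. A call has exactly 10 rows; each row shifts and turns the commanded pose from where the row before left it; what a row does not reach is not made up. A row lasts 1/8 s, in which the tool goes at most 62.5 mm and 10.7 degrees, less where a joint would pass 70% of its speed; a pose out of reach is approached as far as the arm can. A call with a gripper value outside its range is refused whole. "hand" is the closure, from 0 (fully open) to 1 (shut), set as the call begins (left out, the last holds). The fingers move at their own pace and stop on an object; "newtons" is the grip in N (left out, the last holds). Time passes only in rows, so rows that do not move let the fingers close, or fill a call up. It gives the time, the measured TCP pose, the force, the opening and the grip force at its end, in the units of the state.
- r.read_state(): the state, without advancing time (a new reading comes with each control period).
- vision.camera(name): name is "scene" or "side" or "wrist"; returns a dict with "color" (400x640x3 uint8, red, green, blue), "intrinsics" (3x3 intrinsics, pixels), "R" (3x3) and "t" (3): a world point X has camera coordinates R X + t; the wrist camera has in their place "mount" (4x4, takes a point from camera to tool coordinates, whose origin is the TCP and whose axes are the flange's). Camera axes: x right, y down, z forward; pixel columns grow to the right and rows downward; lengths in m; the calibration is good to about 2 mm. A picture is of the moment at which its call begins: read the wrist's pose just before it. There is no depth.
- r.close_job(): hands the job in; it is judged then, once.
The state is a dict: "time": time; "joint_positions": joint angles; "joint_vel": joint speeds; "joint_torque": joint torques, N m; "ee_pos": TCP position; "eef_rot": TCP orientation; "ft_force": force on the tool from outside, world axes, zero at the start; "torque": the same for the moment, N m; "width": finger opening in m; "grip_force": force on a finger pad.
Only numpy, scipy, OpenCV 4.12 (cv2) and the standard library are available. Lean on these libraries where they do the work, as an engineer would, in place of code of your own. Each camera call takes 0.05 s, during which the arm holds its last target. There are 200 camera calls.

TASK

A steel thrust disc lies loose on top of the aluminium cover plate. With a fingertip, push it across the plate until it drops into its round recess and lies flat on the bottom, then push the small keeper arm round by its upright pin until it reaches its stop over the disc. The disc is only to be pushed, never lifted off the plate, and the bush, the gear blank and the stepped spindle part beside the plate are to be left where they are.

Things in the scene. Friction and masses are not known exactly. Their poses are not given: they have to be found in the camera images.
- cover: Aluminium cover plate fixed to the bench, 140 (x) x 210 (y) x 22 mm. Origin: centre of its underside, on the bench (z = 0); its flat top is at 22 mm. Own frame: the recess centre is at (0, -35) mm, the keeper pivot at (0, -80) mm; the loose disc starts on the bare half towards +y. A flush screw sits at each corner.
- recess (a point): Centre of the floor of the round recess (counterbore) in the plate: 54 mm across, 9.5 mm deep, sharp-rimmed, flat floor, open above.
- disc: Loose plain steel disc, 50 mm across, 8 mm thick, shallow dimple in its upper face, about 0.13 kg. Origin: centre of its underside; own z is its axis. It starts flat on top of the plate, 60 to 110 mm (between centres) from the recess centre. Seated, its top is 1.5 mm below the plate's top, so a fingertip kept above the plate passes over it. It has 2 mm play all round in the recess.
- pivot (a point): Keeper pivot axis (vertical) at the plate's top surface. A screw stands here, its head 18 mm across and reaching 16 mm above the plate; beside it, at (-9.5, -67) mm in the plate frame, stands the stop dowel, 8 mm across and 10 mm high, which the closed arm rests against.
- keeper_pin (a point): Centre of the top of the keeper's upright round pin, 10 mm across, 50 mm out from the pivot axis at the free end of the arm. The arm is a flat steel bar 11 mm wide (15 mm at the pin) whose underside is 3 mm and whose upper side is 10 mm above the plate's top; the pin stands up from it to 37 mm above the plate's top.
- keeper (a joint): Turn of the keeper arm about the vertical pivot, rad. 0: closed, against its stop, the arm pointing from the pivot straight across the recess centre (plate +y). It grows as the arm opens clockwise seen from above (1.57: arm points to plate +x), up to a stop at 2.0. Starts at 1.25 to 1.85, clear of the recess. It stays where it is left; about 1.2 N at the pin moves it.
- bush: Bystander: flanged steel bush, 36 mm across, 30 mm high, standing on the bench by the plate's +x edge. Origin: centre of its underside.
- gear: Bystander: gear blank, 48 mm across, 22 mm high, standing on the bench by the plate's +x edge. Origin: centre of its underside.
- stepped: Bystander: stepped turned spindle part, 40 mm across, 50 mm high, standing on the bench by the plate's -x edge. Origin: centre of its underside.
Mind the look-alikes: they are no part of the job. Of the things shaped like the disc, the steel one is meant.

How it is judged:
On the way, in this order (a step that is already met when the one before it is completed fails the run):
1. the disc lies flat on the floor of the recess while the keeper is still clear of it (horizontal distance between disc and recess below 0.004 m and z of disc in the frame of recess below 0.002 m and angle between disc's own z axis and vertical below 0.06 rad and value of joint keeper above 0.9 rad), for 0.2 s.
2. the keeper has been pushed round over the disc (value of joint keeper below 0.15 rad), for 0.2 s.
At the end, for the whole second after the job is handed in: The disc lies flat (within 0.06 rad) and still on the recess floor (within 2 mm in height, within 4 mm of the centre), and the keeper stands over it within 0.15 rad of its stop. The bush, gear blank and stepped part are within 15 mm of where they stood (horizontal distance between disc and recess below 0.004 m and z of disc in the frame of recess below 0.002 m and angle between disc's own z axis and vertical below 0.06 rad and value of joint keeper below 0.15 rad and linear speed of disc below 0.02 m/s and distance of each of bush, gear, stepped from where it was at the start of the episode below 0.015 m); the robot touches nothing.
It fails at once if the disc is lifted more than 8 mm off the plate (z of disc in the frame of recess above 0.0175 m).
It fails at once if a bystander part is moved more than 15 mm (distance of any of bush, gear, stepped from where it was at the start of the episode above 0.015 m).
It also fails if it takes over 48 s, if anything falls off the work surface, if the arm or the gripper's body presses on something with over 40 N, if the wrist force passes 120 N, or if a joint passes its speed limit or range.

## Working session

There is one attempt and no reset: what is moved stays moved. The work goes in short steps, Python scripts to look and compute and a tool call to move; the robot and the scene stay as the last step left them, time stands still between calls to the robot, and variables do not carry over. Pictures are saved under pics/ and viewed, at most 10 in all, crops included, and the job is handed in when it is done.

Besides the shell and the picture viewer there is one more tool, called after "Call:" by a JSON object that holds its "method" and its "body", one argument or row to a line. drive_tool: Moves the arm, as the interface text tells. Its arguments: {"type":"object","properties":{"series":{"type":"array"},"hand":{"type":"number"},"newtons":{"type":"number"}},"required":["series"]}

```bash
mkdir -p pics; cat > h.py <<'E'
from bench import r, vision
import numpy as np, cv2
from scipy.spatial.transform import Rotation as Ro
def shot(name,fn=None):
    s=r.read_state(); c=vision.camera(name)
    if name=="wrist":
        T=np.eye(4);T[:3,:3]=Ro.from_quat(s["eef_rot"]).as_matrix();T[:3,3]=s["ee_pos"]
        W=T@np.array(c["mount"]); c["R"]=W[:3,:3].T; c["t"]=-W[:3,:3].T@W[:3,3]
    c["R"]=np.array(c["R"]);c["t"]=np.array(c["t"]);c["K"]=np.array(c["intrinsics"])
    if fn: cv2.imwrite("pics/"+fn,c["color"][:,:,::-1])
    return c
def ray(c,px):
    d=c["R"].T@np.linalg.inv(c["K"])@np.array([px[0],px[1],1.]); return -c["R"].T@c["t"],d
def onz(c,px,z):
    o,d=ray(c,px); return o+d*(z-o[2])/d[2]
def proj(c,X):
    p=c["K"]@(c["R"]@np.array(X)+c["t"]); return p[:2]/p[2]
def tri(a,pa,b,pb):
    A=[];B=[]
    for c,p in((a,pa),(b,pb)):
        o,d=ray(c,p);d/=np.linalg.norm(d);P=np.eye(3)-np.outer(d,d);A.append(P);B.append(P@o)
    return np.linalg.lstsq(np.vstack(A),np.hstack(B),rcond=None)[0]
E
python3 - <<'E'
from h import *
import pickle
d={n:shot(n,n+"0.png") for n in("scene","side","wrist")}
pickle.dump(d,open("d0.pkl","wb"))
for n in d: print(n,-d[n]["R"].T@d[n]["t"],d[n]["K"][0,0])
s=r.read_state();print(s["time"],s["ee_pos"],s["eef_rot"],s["width"])
a=np.vstack([d["scene"]["color"],d["side"]["color"]]);
E
```

```text
scene [0.26208167 0.52535983 0.71967771] 366.493676839039
side [ 0.30390397 -0.63838414  0.40201605] 421.3463074734302
wrist [0.62427119 0.07634669 0.38307084] 317.5412223979614
0.15 [6.24726198e-01 2.16905595e-05 2.29955504e-01] [ 7.07081684e-01  7.07131687e-01 -3.86660985e-04 -3.47328244e-04] 0.08674135604853479
```

View pics/scene0.png

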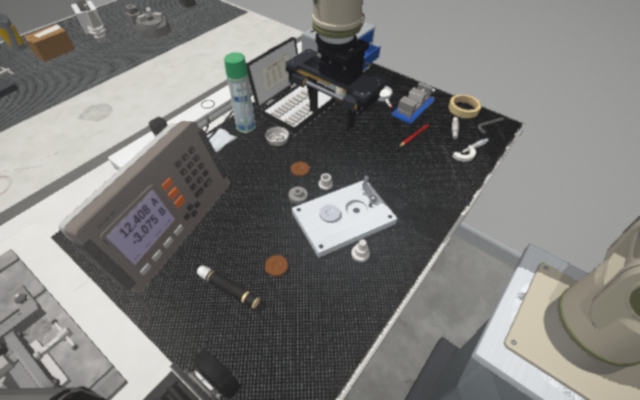

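View pics/side0.png

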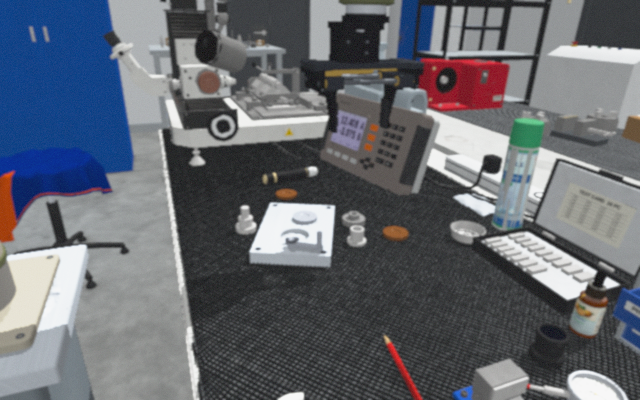

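View pics/wrist0.png

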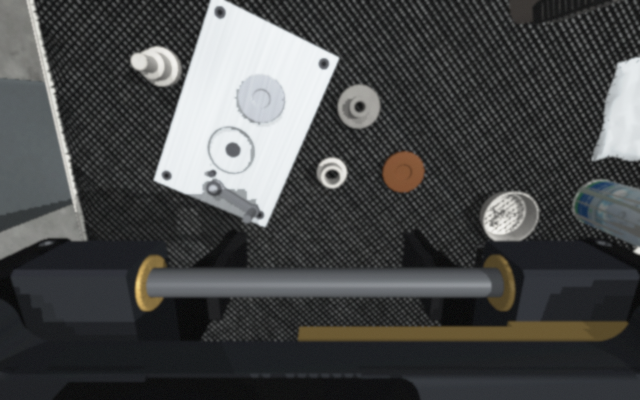

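The wrist view shows the plate with screws at (220,12), (324,63), (166,176) and (258,215). The steel disc is at (260,98), the recess at (231,150), the pivot screw at about (212,187) and the keeper pin at about (250,208). Stepped part (155,66), gear (358,106) and bush (332,172) stand beside it.

Disc-like candidates: steel disc on the plate at (260,98), brown disc on the mat at (404,172), and a second brown disc at scene (277,265). The steel one lying on the plate is the one meant.

```bash
python3 - <<'E'
from h import *
import pickle
d=pickle.load(open("d0.pkl","rb"));w,s,e=d["wrist"],d["scene"],d["side"]
for n,p,z in[("screwA",(220,12),.022),("screwB",(324,63),.022),("screwC",(166,176),.022),("disc",(260,98),.03),("recess",(231,150),.022),("pivot",(212,187),.038),("pintop?",(250,208),.059),("stepped",(155,66),.02),("gear",(358,106),.022),("bush",(332,172),.03)]:
    X=onz(w,p,z);print(n,X.round(4),"scene",proj(s,X).round(),"side",proj(e,X).round())
# two-view heights from scene/side hand picks
for n,a,b in[("disc",(330,213),(305,216)),("recess",(355,210),(297,238))]: print(n,tri(s,a,e,b).round(4), tri(w,{"disc":(260,98),"recess":(231,150)}[n],e,b).round(4))
c=w["color"][:,:,::-1][0:240,140:350];s2=cv2.resize(c,None,fx=2.4,fy=2.4,interpolation=cv2.INTER_CUBIC)
c2=cv2.resize(e["color"][:,:,::-1][190:275,240:345],None,fx=2.75,fy=2.75,interpolation=cv2.INTER_CUBIC)
o=np.zeros((576,800,3),np.uint8);o[:,:504]=s2;h,ww=c2.shape[:2];o[:h,505:505+ww]=c2[:,:295]
c3=cv2.resize(s["color"][:,:,::-1][170:260,285:400],None,fx=2.56,fy=2.56,interpolation=cv2.INTER_CUBIC);o[300:300+c3.shape[0],505:505+c3.shape[1]]=c3[:,:295]
cv2.imwrite("pics/crop.png",o)
E
```

```text
screwA [0.5174 0.1673 0.022 ] scene [320. 246.] side [275. 206.]
screwB [0.6228 0.1193 0.022 ] scene [298. 210.] side [328. 208.]
screwC [ 0.439  -0.0024  0.022 ] scene [390. 216.] side [257. 250.]
disc [0.5548 0.0839 0.03  ] scene [329. 213.] side [304. 216.]
recess [0.5171 0.0277 0.022 ] scene [356. 208.] side [294. 235.]
pivot [ 0.4971 -0.0115  0.038 ] scene [372. 198.] side [290. 239.]
pintop? [ 0.5434 -0.0294  0.059 ] scene [361. 179.] side [319. 229.]
stepped [0.4429 0.1167 0.02  ] scene [361. 249.] side [245. 222.]
gear [0.6599 0.0757 0.022 ] scene [298. 192.] side [352. 214.]
bush [0.6318 0.004  0.03  ] scene [324. 178.] side [355. 228.]
disc [0.5555 0.0829 0.0293] [0.5562 0.0833 0.0305]
recess [0.52   0.0275 0.0142] [0.5186 0.0259 0.0173]
```

View pics/crop.png

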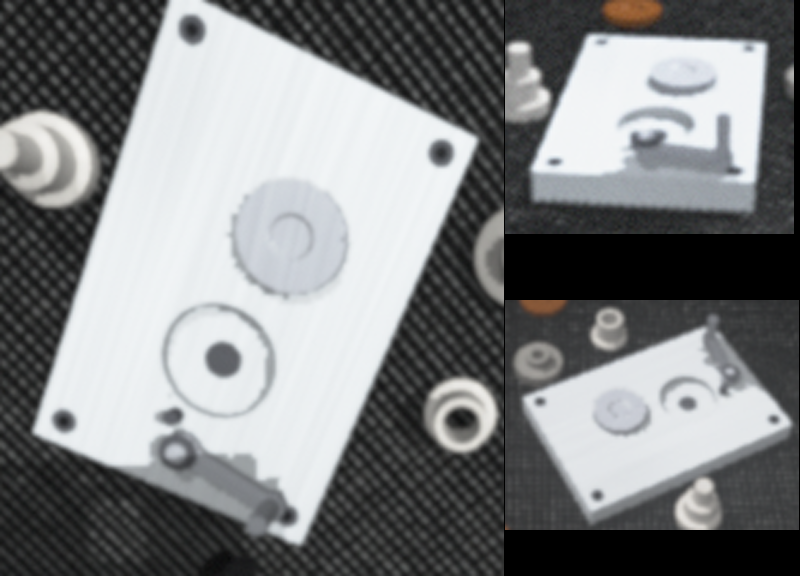

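The crop confirms the steel disc on the plate at wrist (261,99) and the recess at (231,150). In plate axes the disc sits about 69 mm from the recess, in the +x,+y direction, and two-view heights for the disc top (0.030 m) agree with the text. The keeper points to about plate +x. I'll go behind the disc with the fingers closed and the tool x axis along the push line.

Call:
{"method": "drive_tool", "body": {
  "series": [
    [[-0.45,1.2,-1.5],-4],
    [[-0.45,1.2,-1.5],-4],
    [[-0.45,1.2,-1.5],-4],
    [[-0.45,1.2,-1.5],-4],
    [[-0.45,1.2,-1.5],-4],
    [[-0.45,1.2,-1.5],-4],
    [[-0.45,1.2,-1.5],-4],
    [[-0.45,1.2,-1.5],-4],
    [[-0.45,1.2,-1.5],-3],
    [[-0.45,1.1,-1.5],0]
  ],
  "hand": 1,
  "newtons": 20
}}

```text
time: 1.4
ee_pos: [0.5797, 0.1195, 0.0798]
eef_rot: [0.887, 0.462, -0.0, 0.0]
ft_force: [-0.1, -0.3, -0.9]
width: 0.0019
grip_force: 0.0
```

Call:
{"method": "drive_tool", "body": {
  "series": [
    [[0,0,-1],0],
    [[0,0,-1],0],
    [[0,0,-1],0],
    [[0,0,-0.8],0],
    [[0,0,-0.5],0],
    [[0,0,-0.4],0],
    [[0,0,0],0],
    [[0,0,0],0],
    [[0,0,0],0],
    [[0,0,0],0]
  ]
}}

```text
time: 2.65
ee_pos: [0.5801, 0.1191, 0.0337]
eef_rot: [0.887, 0.462, 0.0, 0.0]
ft_force: [-0.3, 0.0, -0.1]
width: 0.0007
grip_force: 0.0
```

```bash
python3 - <<'E'
from h import *
import pickle
d={n:shot(n) for n in("scene","side","wrist")}
pickle.dump(d,open("d1.pkl","wb"))
c=lambda n,x,y,w,h,f:cv2.resize(d[n]["color"][y:y+h,x:x+w,::-1],None,fx=f,fy=f,interpolation=cv2.INTER_CUBIC)
a=np.hstack([c("scene",280,150,133,100,3),c("side",230,170,133,100,3)])
b=cv2.resize(d["wrist"]["color"][:,:,::-1],(480,300))
o=np.zeros((600,a.shape[1],3),np.uint8);o[:300]=a;o[300:,:480]=b
cv2.imwrite("pics/b1.png",o)
s=r.read_state();print(s["ee_pos"],s["ft_force"])
E
```

```text
[0.58006416 0.11900975 0.03364179] [-0.48927584 -1.22022932  0.10952378]
```

View pics/b1.png

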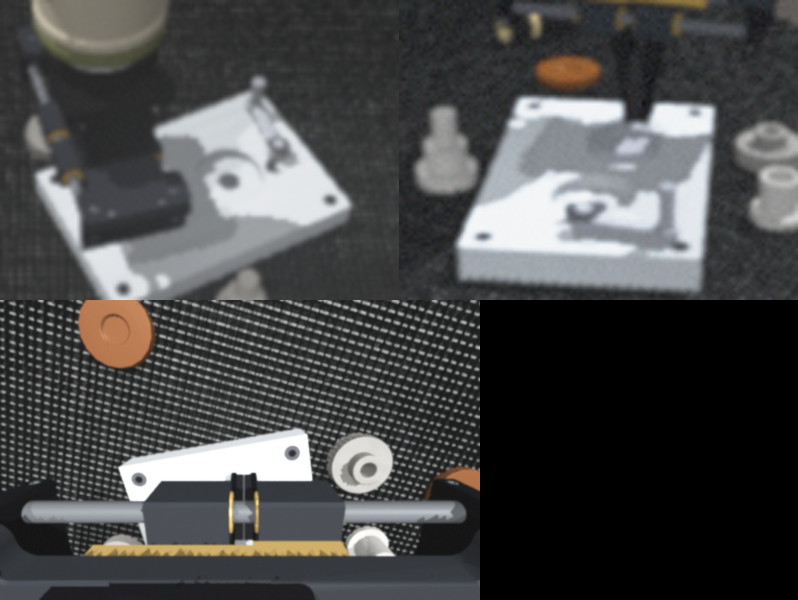

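Side view: the fingers stand on the plate just behind the disc (disc near crop (637,145)), contact-free. Push most of the way.

Call:
{"method": "drive_tool", "body": {
  "series": [
    [[-0.4,-0.58,0],0],
    [[-0.4,-0.58,0],0],
    [[-0.4,-0.58,0],0],
    [[-0.4,-0.58,0],0],
    [[-0.4,-0.58,0],0],
    [[-0.4,-0.58,0],0],
    [[-0.4,-0.58,0],0],
    [[-0.2,-0.29,0],0],
    [[0,0,0],0],
    [[0,0,0],0]
  ]
}}

```text
time: 4.05
ee_pos: [0.55, 0.0757, 0.0336]
eef_rot: [0.887, 0.462, -0.0, 0.0]
ft_force: [0.6, 0.5, -0.3]
width: 0.0006
grip_force: 0.0
```

```bash
python3 - <<'E'
from h import *
d={n:shot(n) for n in("scene","side")}
c=lambda n,x,y,w,h,f:cv2.resize(d[n]["color"][y:y+h,x:x+w,::-1],None,fx=f,fy=f,interpolation=cv2.INTER_CUBIC)
cv2.imwrite("pics/b2.png",np.hstack([c("scene",300,150,100,100,4),c("side",240,185,100,100,4)]))
s=r.read_state();print(s["ee_pos"],s["ft_force"])
for n in d: print(n,proj(d[n],[.5168,.0275,.022]))
E
```

```text
[0.55005402 0.07568484 0.03352456] [ 0.9695092   0.05230613 -0.21971201]
scene [355.75243843 207.95356423]
side [294.25701231 235.18267931]
```

View pics/b2.png

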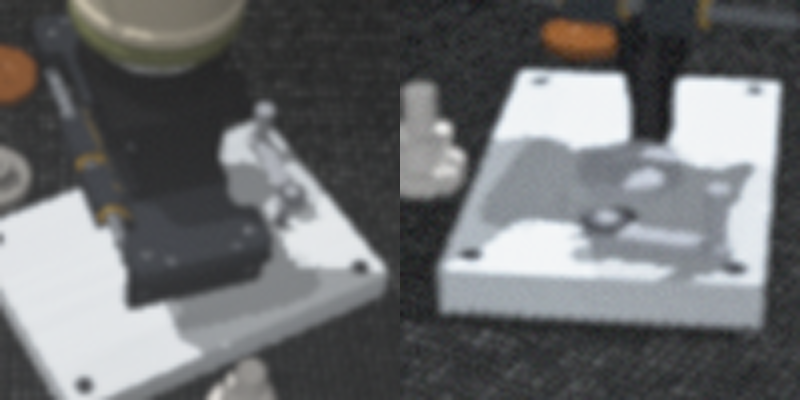

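Side view: the disc is at crop (640,170), in front of the fingertips and about to tip into the recess. The keeper is untouched. Push the remaining 25 mm slowly.

Call:
{"method": "drive_tool", "body": {
  "series": [
    [[-0.18,-0.26,0],0],
    [[-0.18,-0.26,0],0],
    [[-0.18,-0.26,0],0],
    [[-0.18,-0.26,0],0],
    [[-0.18,-0.26,0],0],
    [[-0.18,-0.26,0],0],
    [[-0.18,-0.26,0],0],
    [[-0.18,-0.26,0],0],
    [[0,0,0],0],
    [[0,0,0],0]
  ]
}}

```text
time: 5.4
ee_pos: [0.5356, 0.0548, 0.0336]
eef_rot: [0.887, 0.462, 0.0, 0.0]
ft_force: [0.9, 0.5, -0.0]
width: 0.0003
grip_force: 0.0
```

Call:
{"method": "drive_tool", "body": {
  "series": [
    [[0.3,0.4,0],0],
    [[0.6,0.9,0.5],0],
    [[0.6,0.9,1],0],
    [[0.6,0.9,1.5],0],
    [[0.6,0.9,2],0],
    [[0.6,0.9,2],0],
    [[0.6,0.9,2],0],
    [[0,0,2],0],
    [[0,0,2],0],
    [[0,0,0],0]
  ]
}}

```text
time: 6.65
ee_pos: [0.5759, 0.1135, 0.1661]
eef_rot: [0.887, 0.462, 0.002, 0.0]
ft_force: [-0.2, -0.8, -0.3]
width: 0.0006
grip_force: 0.0
```

```bash
python3 - <<'E'
from h import *
d={n:shot(n) for n in("scene","side","wrist")}
c=lambda n,x,y,w,h,f:cv2.resize(d[n]["color"][y:y+h,x:x+w,::-1],None,fx=f,fy=f,interpolation=cv2.INTER_CUBIC)
w=cv2.resize(d["wrist"]["color"][:,:,::-1],(320,200))
b=np.hstack([c("scene",300,150,100,100,4),c("side",240,185,100,100,4)])
o=np.zeros((600,800,3),np.uint8);o[:400]=b;o[400:,:320]=w
cv2.imwrite("pics/b3.png",o)
s=r.read_state();print(s["time"],s["ee_pos"],s["ft_force"])
E
```

```text
6.8 [0.57433142 0.11286809 0.16310654] [0.16801561 0.73948439 0.2457408 ]
```

View pics/b3.png

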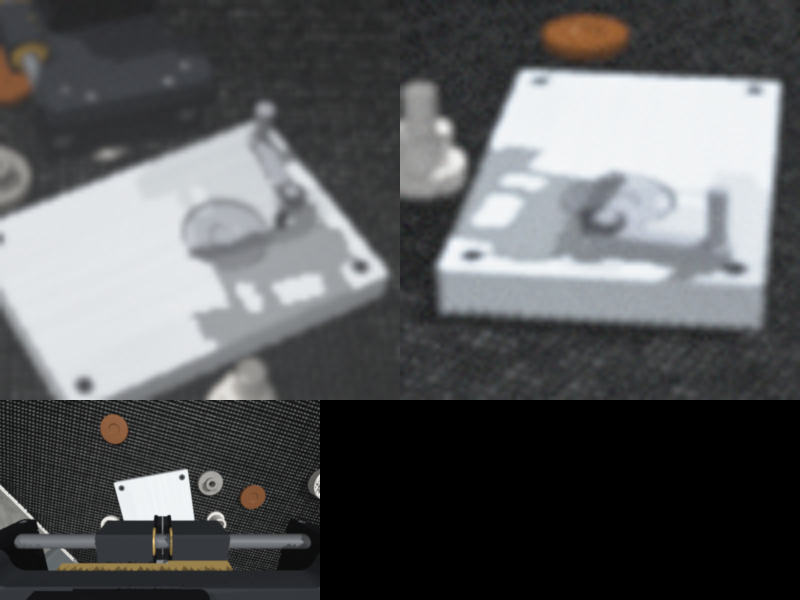

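The disc lies inside the recess in both views: scene crop (225,233), side crop (620,200), with a dark rim gap all round and no edge above the plate. I'll measure the pin and check the disc height.

```bash
python3 - <<'E'
from h import *
s=shot("scene");e=shot("side")
pin=tri(s,(366,176.7),e,(319.5,232.8));print("pin",pin.round(4), onz(s,(366,176.7),.059).round(4), onz(e,(319.5,232.8),.059).round(4))
print("disc",tri(s,(356.2,208.2),e,(295,235)).round(4))
piv=np.array([.4975,-.0142]);yd=np.array([.417,.909]);xd=np.array([.909,-.417])
v=pin[:2]-piv;a=np.arctan2(v@xd,v@yd);print("angle",a,np.linalg.norm(v),"r.joint",r.read_state()["joint_positions"])
for th in [a,1.2,.8,.4,0]:
    rad=xd*np.sin(th)+yd*np.cos(th); tan=-xd*np.cos(th)+yd*np.sin(th)
    P=piv+.05*rad-.0145*tan; print(round(th,2),P.round(4),"tool x deg",np.degrees(np.arctan2(tan[1],tan[0])).round(1),"start" ,(P-.01*tan).round(4))
E
```

```text
pin [ 0.5392 -0.0435  0.059 ] [ 0.5388 -0.0432  0.059 ] [ 0.5396 -0.0433  0.059 ]
disc [0.5169 0.027  0.022 ]
angle 1.7520818493428396 0.05096624919995742 r.joint [-0.23269135  0.29217121 -0.0469252   1.65685525  0.01457456  1.19415452
 -0.89378755]
1.75 [ 0.5301 -0.0548] tool x deg 55.0 start [ 0.5244 -0.063 ]
1.2 [ 0.5466 -0.0316] tool x deg 86.6 start [ 0.546  -0.0416]
0.8 [ 0.5495 -0.0112] tool x deg 109.5 start [ 0.5528 -0.0206]
0.4 [0.5442 0.0088] tool x deg 132.4 start [0.5509 0.0015]
0 [0.5315 0.0252] tool x deg 155.4 start [0.5406 0.021 ]
```

Pin measured at (0.539, -0.043, 0.059), height and radius (51 mm) both fit; the keeper stands at about 1.75 rad. Go high above the start of the keeper push and look at the disc from there.

Call:
{"method": "drive_tool", "body": {
  "series": [
    [[-0.5,-1.8,1],0],
    [[-0.5,-1.8,1],0],
    [[-0.5,-1.8,1],0],
    [[-0.5,-1.8,1],0],
    [[-0.5,-1.8,1],0],
    [[-0.5,-1.8,0],0],
    [[-0.5,-1.8,0],0],
    [[-0.5,-1.8,0],0],
    [[-0.5,-1.8,0],0],
    [[-0.5,-1.4,0],0]
  ]
}}

```text
time: 8.15
ee_pos: [0.5242, -0.0646, 0.2134]
eef_rot: [0.887, 0.461, -0.0, 0.0]
ft_force: [0.3, -0.4, 0.6]
width: 0.0003
grip_force: 0.0
```

```bash
python3 - <<'E'
from h import *
w=shot("wrist");p=proj(w,[.5168,.0275,.022]);print(p,r.read_state()["ee_pos"])
x,y=(p-[75,75]).astype(int);x=max(x,0);y=max(y,0)
cv2.imwrite("pics/b4.png",cv2.resize(w["color"][y:y+150,x:x+200,::-1],None,fx=4,fy=4,interpolation=cv2.INTER_CUBIC))
E
```

```text
[269.17633376 110.00057815] [ 0.52367555 -0.06655684  0.21349673]
```

View pics/b4.png

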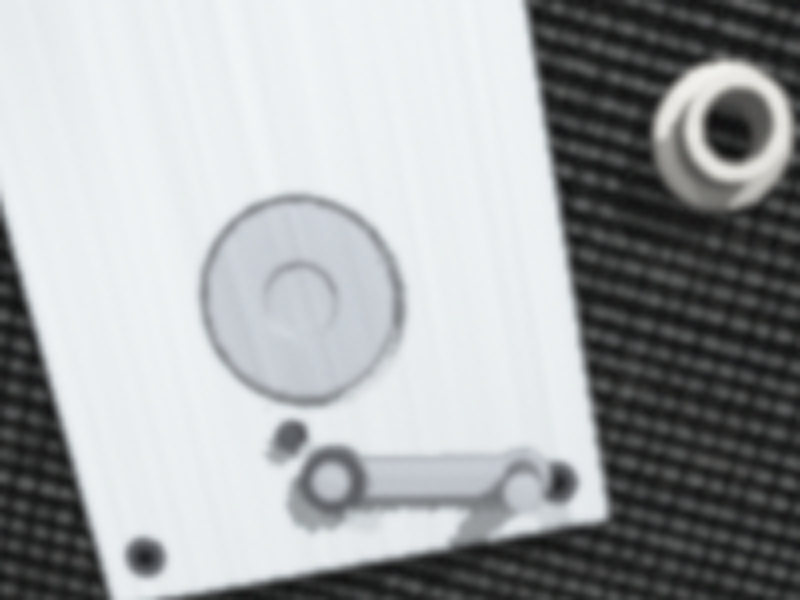

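The disc (crop (302,298)) sits concentric in the recess with an even rim gap; the keeper pin is at crop (525,485). Descend behind the pin.

Call:
{"method": "drive_tool", "body": {
  "series": [
    [[0,0,-2.5],0],
    [[0,0,-2.5],0],
    [[0,0,-2.5],0],
    [[0,0,-2.5],0],
    [[0,0,-2.5],0],
    [[0,0,-2],0],
    [[0,0,-1],0],
    [[0,0,-0.6],0],
    [[0,0,0],0],
    [[0,0,0],0]
  ]
}}

```text
time: 9.45
ee_pos: [0.5251, -0.0633, 0.0533]
eef_rot: [0.887, 0.462, 0.001, 0.0]
ft_force: [0.0, -0.2, -0.3]
width: 0.0008
grip_force: 0.0
```

Call:
{"method": "drive_tool", "body": {
  "series": [
    [[0.5,0.85,0],0],
    [[0.46,0.52,0],8],
    [[0.46,0.57,0],8],
    [[0.4,0.61,0],8],
    [[0.33,0.62,0],8],
    [[0.15,0.5,0],6],
    [[0.1,0.52,0],6],
    [[0.04,0.51,0],5],
    [[0,0.5,0],6],
    [[0,0,0],0]
  ]
}}

```text
time: 10.7
ee_pos: [0.5494, -0.0105, 0.0528]
eef_rot: [0.574, 0.819, 0.0, 0.0]
ft_force: [-0.9, -0.5, -0.6]
width: 0.0002
grip_force: 0.0
```

Call:
{"method": "drive_tool", "body": {
  "series": [
    [[-0.07,0.52,0],6],
    [[-0.11,0.5,0],5],
    [[-0.15,0.5,0],6],
    [[-0.2,0.48,0],6],
    [[-0.25,0.45,0],5],
    [[-0.3,0.42,0],6],
    [[-0.34,0.4,0],6],
    [[-0.36,0.36,0],5],
    [[-0.1,0.05,0],0],
    [[0,0,0],0]
  ]
}}

```text
time: 11.95
ee_pos: [0.5316, 0.0248, 0.053]
eef_rot: [0.218, 0.976, 0.0, 0.001]
ft_force: [5.0, -3.5, -2.4]
width: 0.0004
grip_force: 2.9
```

```bash
python3 - <<'E'
from h import *
d={n:shot(n) for n in("scene","side")}
c=lambda n,x,y,w,h,f:cv2.resize(d[n]["color"][y:y+h,x:x+w,::-1],None,fx=f,fy=f,interpolation=cv2.INTER_CUBIC)
cv2.imwrite("pics/b5.png",np.hstack([c("scene",300,150,100,100,4),c("side",240,175,100,100,4)]))
s=r.read_state();print(s["ee_pos"],s["ft_force"])
E
```

```text
[0.53160895 0.02481135 0.0530249 ] [ 5.48324405 -3.21578363 -3.5151927 ]
```

View pics/b5.png

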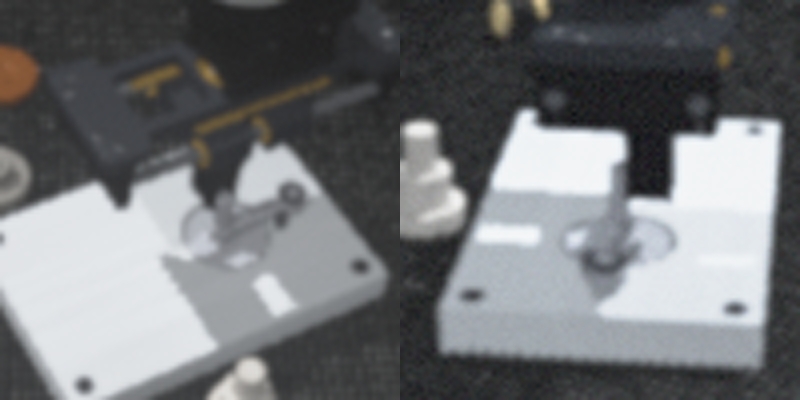

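The arm points straight over the disc and the force has risen to 6 N, so it is at the stop. Back off along plate +x and rise.

Call:
{"method": "drive_tool", "body": {
  "series": [
    [[0.5,-0.23,0],0],
    [[0.9,-0.4,0],0],
    [[0.9,-0.4,0.5],0],
    [[0.5,-0.2,1.5],0],
    [[0,0,2],0],
    [[0,0,2],0],
    [[0,0,2],0],
    [[0,0,2],0],
    [[0,0,0],0],
    [[0,0,0],0]
  ]
}}

```text
time: 13.3
ee_pos: [0.5581, 0.0132, 0.1524]
eef_rot: [0.216, 0.976, 0.0, -0.0]
ft_force: [-0.6, 0.5, -0.4]
width: 0.0006
grip_force: 0.0
```

```bash
python3 - <<'E'
from h import *
d={n:shot(n) for n in("scene","side")}
c=lambda n,x,y,w,h,f:cv2.resize(d[n]["color"][y:y+h,x:x+w,::-1],None,fx=f,fy=f,interpolation=cv2.INTER_CUBIC)
cv2.imwrite("pics/b6.png",np.hstack([c("scene",280,150,133,120,3),c("side",230,165,133,120,3)]))
rad=np.array([.417,.909]);P=np.array([.4975,-.0142])+.05*rad
print("closed pin expected scene",proj(d["scene"],[*P,.059])-[280,150],"side",proj(d["side"],[*P,.059])-[230,165])
E
```

```text
closed pin expected scene [75.87389236 48.85500802] side [64.34042265 51.51555417]
```

View pics/b6.png

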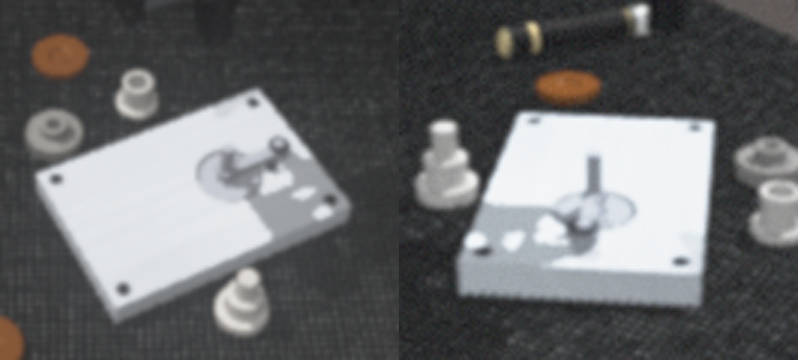

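The pin stands at scene crop (226,152) and side crop (593,156), within a few crop pixels (about 2 px in the raw image) of the expected closed place. The bystanders stand as before.

```bash
python3 -c "
from bench import r
print(r.close_job())"
```

```text
the job is handed in; nothing more can be done
None
```

I pushed the steel disc into its recess, where it looks flat and centred in the camera views, and closed the keeper against its stop over it. The bystanders look unmoved, and I handed the job in at about 13.4 s; no verdict came back.

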